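# Show the gold star ornament to the inspection camera

## Task

Take the gold star out of the display rack by its hanger tab and hold it up to the inspection camera: the star's middle at the aim point halfway between the two red balls, tab up, its flat face square to the lens, so leaning back as much as the camera looks down, and not twisted in the picture. Leave the other stars and the things on the counter where they are and do not bump the camera; finish while still holding the star there, motionless.

Things in the scene. Friction and masses are not known exactly. Their poses are not given: they have to be found in the camera images.
- gold_star: Gold hanging star standing in a rack slot: five-pointed, 94 mm wide, 12 mm thick (16 at its middle), 130 mm tall with the hanger tab and wire eye on top. Origin: middle of the underside of its two lower points. z up through the tab, x square to the flat face (front and back alike), y along its width. Tab, the grip: 22 mm along y, 12 mm along x, z = 87 to 121 mm. About 70 g.
- gold_star_mid (a point): The middle of the gold star's five-pointed part, 42 mm above that star's origin (62 mm below the middle of its tab); same axes as the star.
- view (a point): The camera's aim point in empty air: midway between the two red balls (16 mm across, 170 mm apart) on the ends of the camera head's thin prongs, 181 mm out from the lens. x points to the lens (20 degrees above level), y runs level from ball to ball, z is the picture's up, tilted 20 degrees from vertical away from the lens. 170 to 220 mm above the table, over the white cross.
- camera_stand: Inspection camera stand, fixed: steel foot plate 360 x 110 x 8 mm with a white cross, and an aluminium column 26 mm square, 368 mm tall, with the white camera head (85 x 62 x 52 mm, black lens) set at a varying height. Origin on the table under the white cross; x runs from the cross to the column (300 mm off), away from the robot; z up.
- rack: Wooden display rack, fixed, 80 x 340 x 30 mm, with three slots in a row at y = -105, 0 and +105 mm, one star in each; which star is where varies. A slot is 16 mm wide along x, 88 mm long along y, 22 mm deep, its floor 8 mm above the table. Origin: middle of the underside; z up; the stars' axes are parallel to the rack's.
- red_star: Red star of the same make and size as the gold one, in another slot of the rack; origin and axes likewise. To be left alone.
- white_star: White star of the same make and size as the gold one, in another slot of the rack; origin and axes likewise. To be left alone.
- carton: Closed brown carton 110 x 180 x 45 mm lying on the table, loose; origin at the middle of its underside. Bystander.
- tin: Closed round red tin with a gold lid, 93 mm across, 46 mm tall, loose; origin at the middle of its underside. Bystander.
- tape_roll: Roll of brown tape lying flat, 90 mm across, 35 mm tall, loose; origin at the middle of its underside. Bystander.
Things that resemble listed ones, but are neither listed nor needed, are in the scene too. Leave any purple look-alike of the gold_star alone.

How it is judged:
By the outcome, as a careful person would: the job done as asked, in the order asked, and still so for the second after the job is handed in, while the arm keeps its last pose, push and grip.
It also fails if it takes over 42 s, if anything falls off the work surface, if the arm or the gripper's body presses on something with over 40 N, if the wrist force passes 120 N, or if a joint passes its speed limit or range.

## Robot

A 6-joint arm with a two-finger parallel gripper is mounted at the origin on the work surface. World frame = base frame: x ahead of the robot, y to its left, z up, the work surface at z = 0. Lengths are in mm, angles in rad, forces in N, time in s.
With the tool pointing down it reaches from about 375 to 825 mm from the base axis. Payload 5.5 kg.
Tool frame: the origin (TCP) lies at the very end of the fingers, on their centre line; the grasp point (between the pads) lies 19 mm behind it (grip_point_offset is the distance from the TCP to the grasp point, in mm); x points along the fingers, z is the direction in which the jaws open and shut, and the axes are right-handed (so a half turn about x gives the same grasp; the last joint's range is limited). The gripper opens to 85 mm and grips with 20 to 120 N. Pads are 22 mm wide; open, the fingers measure 114 mm over their backs; the gripper's body (76 mm by 85 mm) begins 54 mm behind the grasp point. The pads swing forward as they close: fully open they stand 13 mm farther back than shut.
Start: joints at [1.349, 0.314, -0.047, 1.21, 0, 1.571], TCP at [131.988, 585.298, 231.299] pointing down, gripper open.
Joint ranges: [-2.67, 2.67], [-0.69, 1.73], [-1.03, 1.25], [-2.08, 2.16], [-1.42, 1.45], [-3.14, 3.14]. Speed limits (rad/s): [2.39, 2.39, 3.01, 3.14, 3.14, 3.14].

## Interface

Orientations are given as [roll, pitch, yaw] about the fixed x, y, z axes, in that order (R = Rz(yaw) Ry(pitch) Rx(roll)).
In Python, from station import get_obs, snapshot, camera_params, sign_off, grip_point_offset gives the robot as it stands.
- The arm moves only by the tool jog_arm, never from a script. Its argument "commands" is a list of rows, each an object with "linear": the shift along the tool's x, y, z in cm, a list of three; "yaw": the turn about the tool's x in degrees. A call has 1 to 12 rows; each row is the pose to reach, as a shift and turn from the pose commanded when the call began, along the tool's axes at that moment; what a row does not reach only later rows make up. A row lasts 1/10 s, in which the tool goes at most 50 mm and 8.59 degrees, less where a joint would pass 70% of its speed; a pose out of reach is approached as far as the arm can. A call with a gripper value outside its range is refused whole. "grip" is the closure in counts, from 0 (fully open) to 255 (shut), set as the call begins (left out, the last holds). The fingers move at their own pace and stop on an object; "force" is the grip in N (left out, the last holds). Time passes only in rows, so rows that repeat a pose let the fingers close. It gives the time, the measured TCP pose, the force and the opening at its end, in the units of the state.
- get_obs(): the state, without advancing time (a new reading comes with each control period).
- snapshot(name): name is "scene" or "top" or "wrist"; returns (picture, depth): 384x512x3 uint8, blue, green, red; 384x512 float32, mm along the optical axis (not along the pixel's ray), 0 where there is no reading.
- camera_params(name): a dict with "mtx" (3x3 intrinsics, pixels), "distortion" ([k1, k2, p1, p2, k3] as OpenCV has them; the pictures are not rectified), "T" (4x4, takes a point from camera to world coordinates). Camera axes: x right, y down, z forward; pixel columns grow to the right and rows downward; lengths in mm; the calibration is good to about 2 mm. A picture is of the moment at which its call begins: read the wrist's pose just before it. camera_params takes no time and is no camera call; for the wrist camera it gives the pose at the moment of the call.
- sign_off(): hands the job in, once; it reports no verdict.
The state is a dict: "clock": time; "qpos": joint angles; "qd": joint speeds; "tau": joint torques, N m; "tool_pos": TCP position; "ee_rot": TCP orientation; "contact_force": force on the tool from outside, world axes, zero at the start; "ft_torque": the same for the moment, N m; "opening": opening from 0.0 (shut) to 1.0 (fully open).
Only numpy, scipy, OpenCV 4.12 (cv2) and the standard library are available. Lean on these libraries where they do the work, as an engineer would, in place of code of your own. Each camera call takes 0.05 s, during which the arm holds its last target.

## Working session

There is one attempt and no reset: what is moved stays moved. The work goes in short steps, Python scripts to look and compute and a tool call to move; the robot and the scene stay as the last step left them, time stands still between calls to the robot, and variables do not carry over. Pictures are saved under pics/ and viewed, and the job is handed in when it is done.

Besides the shell and the picture viewer there is one more tool, called as a command line: name --argument value ..., lists and objects as JSON in quotes. jog_arm: Moves the arm, as the interface text tells. Its arguments: {"type":"object","properties":{"commands":{"type":"array","items":{"type":"object","properties":{"linear":{"type":"array","items":{"type":"number"}},"yaw":{"type":"number"}}}},"grip":{"type":"number"},"force":{"type":"number"}},"required":["commands"]}

```bash
ls; mkdir -p pics
cat > h.py <<'E'
import numpy as np,cv2,json,pickle
from station import get_obs,snapshot,camera_params,sign_off,grip_point_offset
from scipy.spatial.transform import Rotation as R
def take(name,tag):
    P=camera_params(name);im,d=snapshot(name)
    P={k:np.array(v) for k,v in P.items()}
    cv2.imwrite(f'pics/{tag}.png',im);pickle.dump((P,im,d),open(f'{tag}.pkl','wb'))
    return P,im,d
def load(tag): return pickle.load(open(f'{tag}.pkl','rb'))
def ray(P,uv):
    uv=np.array(uv,float).reshape(-1,1,2)
    n=cv2.undistortPoints(uv,P['mtx'],P['distortion']).reshape(-1,2)
    d=np.c_[n,np.ones(len(n))]@P['T'][:3,:3].T
    return P['T'][:3,3],d
def onz(P,uv,z):
    o,d=ray(P,uv);return o+d*((z-o[2])/d[:,2])[:,None]
def deproj(P,uv,dep):
    o,d=ray(P,uv);return o+d*np.asarray(dep,float).reshape(-1,1)
def tri(PA,a,PB,b):
    o1,d1=ray(PA,a);o2,d2=ray(PB,b);d1=d1[0];d2=d2[0]
    s=np.linalg.lstsq(np.c_[d1,-d2],o2-o1,rcond=None)[0]
    p,q=o1+s[0]*d1,o2+s[1]*d2
    return (p+q)/2,np.linalg.norm(p-q)
def proj(P,X):
    T=np.linalg.inv(P['T']);r=cv2.Rodrigues(T[:3,:3])[0]
    return cv2.projectPoints(np.array(X,float).reshape(-1,1,3),r,T[:3,3],P['mtx'],P['distortion'])[0].reshape(-1,2)
E
python3 - <<'E'
from h import *
o=get_obs();print(o,grip_point_offset)
for n in('scene','top','wrist'):
    P,im,d=take(n,n+'0');print(n,P['T'].round(2).tolist(),P['mtx'].round(1).tolist())
E
```

```text
pics
{'clock': 0.0, 'qpos': array([ 1.34900777e+00,  3.14234816e-01, -4.80744461e-02,  1.21019278e+00,
       -1.41488366e-05,  1.57077771e+00]), 'qd': array([ 0.00075641, -0.00110072,  0.00091358,  0.00119642,  0.00087619,
        0.0004533 ]), 'tau': array([ 5.89873162e-04, -5.39586461e+01,  3.39751911e+01,  1.90713984e-02,
       -5.40587598e-05, -1.85354686e-06]), 'tool_pos': array([131.86310692, 584.74224738, 230.43132054]), 'ee_rot': array([-3.13331651,  1.56909055, -1.78429011]), 'contact_force': array([ 0.05745762, -0.98059394, -0.62516854]), 'ft_torque': array([0.00649092, 0.0168292 , 0.03687257]), 'opening': 0.9977913488193699} 18.700000000000003
scene [[0.64, 0.48, -0.6, 1110.98], [0.77, -0.4, 0.5, -496.46], [0.01, -0.78, -0.62, 775.13], [0.0, 0.0, 0.0, 1.0]] [[379.4, 0.0, 259.3], [0.0, 379.4, 192.2], [0.0, 0.0, 1.0]]
top [[-0.03, -0.99, 0.16, 339.21], [-1.0, 0.03, -0.01, 25.51], [0.01, -0.16, -0.99, 1118.68], [0.0, 0.0, 0.0, 1.0]] [[349.4, 0.0, 255.8], [0.0, 349.4, 192.4], [0.0, 0.0, 1.0]]
wrist [[0.22, 0.93, 0.28, 60.18], [0.98, -0.21, -0.06, 600.67], [-0.0, 0.29, -0.96, 373.03], [0.0, 0.0, 0.0, 1.0]] [[302.9, 0.0, 260.2], [0.0, 302.9, 192.8], [0.0, 0.0, 1.0]]
```

View pics/scene0.png

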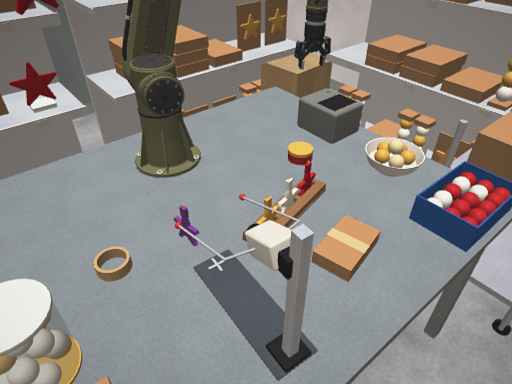

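View pics/top0.png

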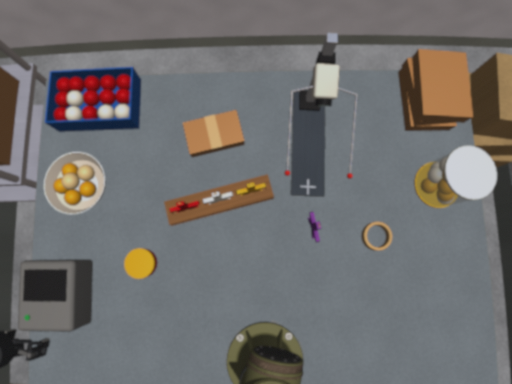

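View pics/wrist0.png

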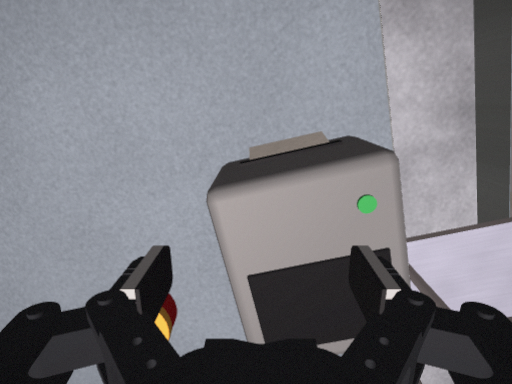

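The scene view shows the gold star at about (267,207) in the near end of the rack, red balls at (242,197) and (178,225), and the cross at (217,264). In the top view, the gold star is at (251,187), the balls at (288,173) and (349,176), and the cross at (308,187). The purple star stands next to the view. Next I measure these.

Run:
```python
from h import *
for n,boxs in(('scene',[(140,170,340,270)]),('top',[(160,160,380,240)])):
    P,im,d=load(n+'0')
    for i,(a,b,c,e) in enumerate(boxs):
        k=cv2.resize(im[b:e,a:c],None,fx=3.6,fy=3.6,interpolation=cv2.INTER_CUBIC);cv2.imwrite(f'pics/{n}0c.png',k)
    hsv=cv2.cvtColor(im,cv2.COLOR_BGR2HSV)
    for col,lo,hi in(('gold',(18,120,90),(32,255,255)),('red',(0,150,70),(6,255,255)),('red2',(174,150,70),(180,255,255)),('white',(0,0,190),(180,50,255)),('purple',(125,80,40),(160,255,255))):
        m=cv2.inRange(hsv,lo,hi);nn,l,s,c=cv2.connectedComponentsWithStats(m)
        print(n,col,[(s[j].tolist(),c[j].round(1).tolist()) for j in range(1,nn) if 3<s[j][4]<900 and 120<c[j][0]<400 and 150<c[j][1]<290])
```

```text
scene gold [([375, 142, 15, 21, 226], [382.3, 152.0]), ([264, 196, 8, 11, 48], [267.6, 201.1]), ([273, 206, 5, 4, 16], [275.2, 207.5]), ([257, 208, 18, 16, 122], [266.3, 215.9])]
scene red [([290, 156, 3, 3, 4], [290.8, 157.0]), ([293, 157, 3, 6, 9], [294.4, 159.3]), ([305, 161, 6, 7, 13], [307.2, 163.6]), ([304, 172, 5, 7, 13], [305.8, 175.2]), ([297, 179, 7, 11, 21], [300.6, 185.2]), ([299, 178, 14, 19, 51], [306.1, 186.2]), ([239, 194, 6, 5, 18], [241.3, 195.9]), ([175, 222, 6, 6, 24], [177.1, 224.2])]
scene red2 [([288, 154, 27, 41, 251], [303.3, 171.4])]
scene white [([137, 153, 2, 2, 4], [137.5, 153.5]), ([390, 153, 4, 5, 11], [390.9, 154.6]), ([194, 156, 3, 3, 4], [194.8, 157.2]), ([396, 157, 2, 3, 5], [396.6, 157.8]), ([382, 162, 8, 5, 21], [385.9, 164.1]), ([157, 170, 6, 4, 10], [159.6, 171.6]), ([286, 178, 7, 4, 18], [289.1, 179.6]), ([292, 188, 6, 6, 22], [294.0, 190.2]), ([244, 197, 10, 5, 11], [248.8, 199.2]), ([278, 197, 9, 10, 41], [281.7, 201.2]), ([255, 202, 13, 6, 15], [261.1, 204.3]), ([269, 208, 4, 2, 5], [270.6, 208.4]), ([274, 210, 6, 3, 7], [276.7, 211.0]), ([179, 226, 75, 34, 120], [215.5, 246.7]), ([209, 258, 15, 13, 52], [216.1, 264.2])]
scene purple [([174, 206, 25, 29, 244], [185.4, 220.5]), ([179, 229, 19, 17, 89], [188.0, 236.9])]
top gold [([236, 182, 30, 14, 206], [250.4, 187.9]), ([124, 248, 31, 31, 744], [139.2, 263.0])]
top red [([285, 171, 4, 4, 13], [286.8, 172.5]), ([348, 174, 4, 4, 13], [349.4, 175.4]), ([169, 201, 30, 11, 127], [183.4, 205.8])]
top red2 [([172, 203, 25, 8, 59], [184.3, 206.3])]
top white [([223, 193, 8, 4, 20], [226.6, 194.4]), ([204, 198, 9, 4, 20], [207.9, 199.4])]
top purple [([309, 212, 12, 30, 178], [314.4, 226.6])]
```

View pics/scene0c.png

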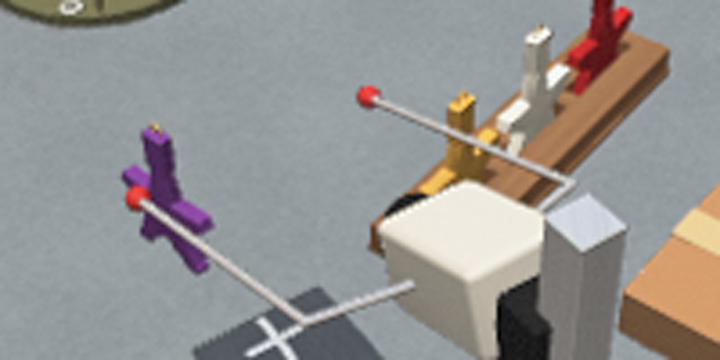

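View pics/top0c.png

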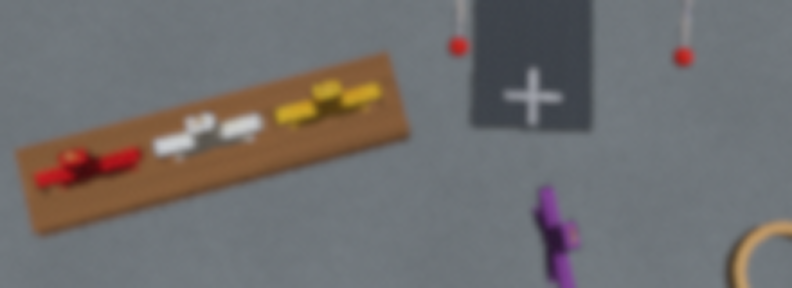

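Run:
```python
from h import *
S,_,sd=load('scene0');T,ti,td=load('top0')
A=tri(S,(241.9,196.3),T,(287.6,173));B=tri(S,(177.6,224.7),T,(349.6,175.8))
A2=tri(S,(241.9,196.3),T,(349.6,175.8))
print(A,B,np.linalg.norm(A[0]-B[0]),A2)
print('cross',onz(T,(308,187),8),onz(S,(216.3,264.2),8))
for p in((323,100),(330,50)): print('head',deproj(T,p,td[p[1],p[0]]))
# gold tab: scene top of tab ; top
print('rack top corners',onz(T,[(165,203),(270,177),(273,197),(170,224)],30))
for p in((250,187),): print(deproj(T,p,td[p[1],p[0]]))
print('purple',onz(T,(314.4,226.6),50))
```

```text
(array([539.66862656, -71.2534015 , 196.29289251]), np.float64(2.5352664980606967)) (array([ 527.49325461, -240.72786154,  195.39512019]), np.float64(0.9735502010852513)) 169.91362006566905 (array([ 556.76487694, -167.72131561,  264.17784018]), np.float64(137.4740679249884))
cross [[ 531.75979041 -156.46751521    8.        ]] [[ 534.92080957 -156.17319143    8.        ]]
head [[ 709.74641506 -162.75028743  281.1653096 ]]
head [[ 821.40746142 -178.39569936  331.02059736]]
rack top corners [[488.61143243 300.29853853  30.        ]
 [563.35363005 -33.31149319  30.        ]
 [498.84127356 -40.58488935  30.        ]
 [422.04774391 283.77512948  30.        ]]
[[515.0496519   30.55835541 129.4215698 ]]
purple [[ 400.94209801 -163.08920337   50.        ]]
```

```bash
cat >> h.py <<'E'
def pose():
    o=get_obs();return o['tool_pos'],R.from_euler('xyz',o['ee_rot']).as_matrix(),o
def go(target,jaw_deg):
    # shift (cm, tool axes) and yaw (deg) to bring TCP to target, jaw axis heading jaw_deg (mod 180 either)
    p,M,o=pose();s=M.T@(np.array(target,float)-p)/10
    z=M[:,2];h=np.degrees(np.arctan2(z[1],z[0]))
    out=[]
    for k in(0,180):
        dh=(jaw_deg+k-h+180)%360-180; out.append(round(-dh,2)) # tool x is down
    print('shift cm',s.round(2),'yaw opts',out,'heading now',h.round(2),'q',o['qpos'].round(3),'open',round(o['opening'],3),'t',round(o['clock'],2))
E
python3 - <<'E'
from h import *
p,M,o=pose();print(M.round(3))
W=load('wrist0')[0]['T'];print('cam in tool',(M.T@(W[:3,3]-p)).round(1),(M.T@W[:3,:3]).round(3))
go([440,35,260],103)
E
```

```text
[[-0.    -0.976  0.22 ]
 [-0.001  0.22   0.976]
 [-1.     0.    -0.001]]
cam in tool [-142.4   73.4   -0.6] [[-0.001 -0.292  0.956]
 [ 0.001 -0.956 -0.292]
 [ 1.     0.     0.001]]
shift cm [ -2.88 -42.15 -46.87] yaw opts [np.float64(-25.71), np.float64(154.29)] heading now 77.29 q [ 1.349  0.314 -0.048  1.21   0.     1.571] open 1.001 t 0.15
```

Run:
```python
from h import *
go([380,380,260],90)
```

```text
shift cm [ -2.92 -28.71 -14.53] yaw opts [np.float64(-12.71), np.float64(167.29)] heading now 77.29 q [ 1.349  0.314 -0.048  1.21   0.     1.571] open 1.001 t 0.15
```

jog_arm --commands '[{"linear": [-3, -29, -14.5], "yaw": -13}, {"linear": [-3, -29, -14.5], "yaw": -13}, {"linear": [-3, -29, -14.5], "yaw": -13}, {"linear": [-3, -29, -14.5], "yaw": -13}, {"linear": [-3, -29, -14.5], "yaw": -13}, {"linear": [-3, -29, -14.5], "yaw": -13}, {"linear": [-3, -29, -14.5], "yaw": -13}, {"linear": [-3, -29, -14.5], "yaw": -13}]'

```text
clock: 0.95
tool_pos: [385.5, 377.8, 261.5]
ee_rot: [-2.004, 1.57, -0.433]
contact_force: [-0.3, 0.6, 0.2]
opening: 0.998
```

Run:
```python
from h import *
print(pose()[0]);go([450,35,260],103)
```

```text
[385.52796051 377.8060814  261.48494337]
shift cm [  0.17  -6.44 -34.28] yaw opts [np.float64(-12.99), np.float64(167.01)] heading now 90.01 q [ 7.760e-01  1.890e-01 -1.400e-01  1.242e+00 -1.000e-03  7.760e-01] open 0.998 t 0.95
```

jog_arm --commands '[{"linear": [0, -6.5, -34.3], "yaw": -13}, {"linear": [0, -6.5, -34.3], "yaw": -13}, {"linear": [0, -6.5, -34.3], "yaw": -13}, {"linear": [0, -6.5, -34.3], "yaw": -13}, {"linear": [0, -6.5, -34.3], "yaw": -13}, {"linear": [0, -6.5, -34.3], "yaw": -13}, {"linear": [0, -6.5, -34.3], "yaw": -13}, {"linear": [0, -6.5, -34.3], "yaw": -13}, {"linear": [0, -6.5, -34.3], "yaw": -13}, {"linear": [0, -6.5, -34.3], "yaw": -13}]'

```text
clock: 1.95
tool_pos: [449.4, 38.6, 261.1]
ee_rot: [0.407, 1.57, 2.211]
contact_force: [-0.5, -0.2, -0.0]
opening: 0.999
```

Run:
```python
from h import *
print(pose()[0],pose()[2]['qd'].round(3));take('wrist','w1');go([510,30,260],103)
```

```text
[449.44726244  38.61978388 261.1247267 ] [ 0.023  0.     0.001  0.001 -0.003 -0.003]
shift cm [ 0.11 -5.69 -2.28] yaw opts [np.float64(0.42), np.float64(-179.58)] heading now 103.42 q [ 8.600e-02  2.200e-02 -3.290e-01  1.221e+00  1.000e-03 -1.480e-01] open 0.998 t 2.0
```

View pics/w1.png

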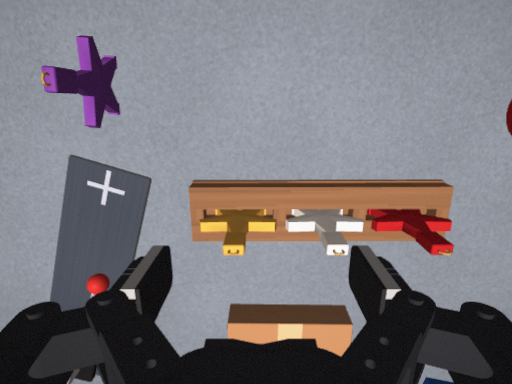

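The wrist view shows the gold star with its tab at (233,247), near the left end of the rack and clear of the white one. I'll move forward for a second view.

jog_arm --commands '[{"linear": [0, -5.7, -2.3], "yaw": 0}, {"linear": [0, -5.7, -2.3], "yaw": 0}, {"linear": [0, -5.7, -2.3], "yaw": 0}, {"linear": [0, -5.7, -2.3], "yaw": 0}, {"linear": [0, -5.7, -2.3], "yaw": 0}]'

```text
clock: 2.5
tool_pos: [509.5, 29.0, 261.4]
ee_rot: [1.18, 1.57, 2.985]
contact_force: [0.6, 0.3, 0.8]
opening: 1.001
```

Run:
```python
from h import *
print(pose()[0]);P,im,d=take('wrist','w2')
for t,b in(('w1',(180,170,300,270)),('w2',(170,80,330,220))):
    P,im,d=load(t);cv2.imwrite(f'pics/{t}c.png',cv2.resize(im[b[1]:b[3],b[0]:b[2]],None,fx=4,fy=4,interpolation=cv2.INTER_CUBIC))
```

```text
[509.49745276  28.97455724 261.36569264]
```

View pics/w1c.png

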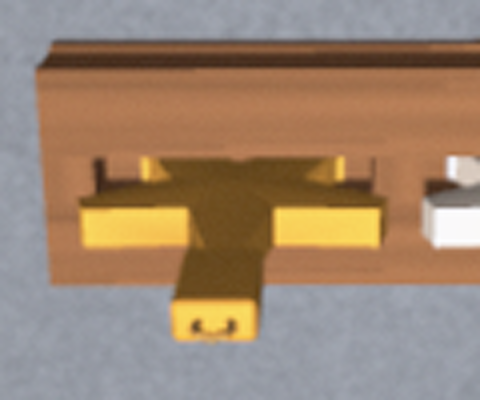

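View pics/w2.png

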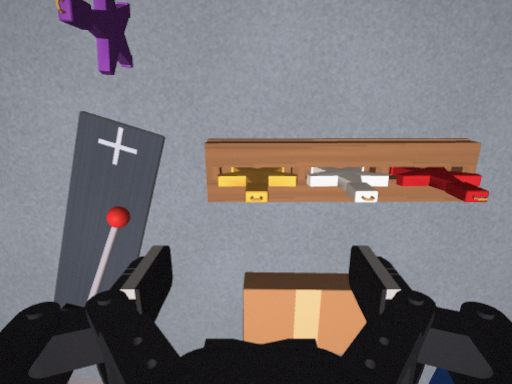

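View pics/w2c.png

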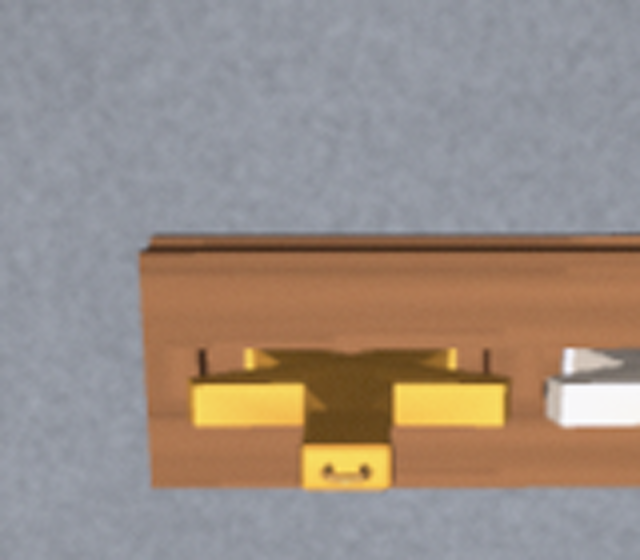

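Run:
```python
from h import *
A,_,da=load('w1');B,_,db=load('w2')
f=lambda u,v,o:((u+.5)/4-.5+o[0],(v+.5)/4-.5+o[1])
a1=f(215,321,(180,170));b1=f(347,467,(170,80))
print('tab top',tri(A,a1,B,b1))
# arm tops: left outer tip front corners top-face
for n,u,v in(('L arm outer-far',(81,247),(192,425)),('R arm outer-far',(381,247),(505,425)),('L outer-near',(84,207),(193,383)),('R outer-near',(383,207),(507,383))):
    print(n,tri(A,f(*u,(180,170)),B,f(*v,(170,80))))
S=load('scene0')[0];T=load('top0')[0]
p=tri(A,a1,B,b1)[0]
print('proj scene/top',proj(S,p),proj(T,p))
# rack edges
e=onz(B,[(206,142),(476,142)],30);print('rack near edge',e,np.degrees(np.arctan2(e[1,1]-e[0,1],e[1,0]-e[0,0])))
e=onz(B,[(208,201.5),(478,201.5)],30);print('rack far edge',e,np.degrees(np.arctan2(e[1,1]-e[0,1],e[1,0]-e[0,0])))
# ball A
print('ballA',tri(A,(98,284),B,(118,217)))
print('cross',onz(A,(106,187.5),8),onz(B,(118,146),8))
```

```text
tab top (array([523.56982899,  28.09889756, 129.56764745]), np.float64(0.13563599649529148))
L arm outer-far (array([539.58777289, -14.1448138 ,  71.79426742]), np.float64(0.0377328984915253))
R arm outer-far (array([519.0754933 ,  72.69290566,  71.37237178]), np.float64(0.3060642680898717))
L outer-near (array([528.70696066, -16.31046277,  67.33206488]), np.float64(0.6170489268586453))
R outer-near (array([507.78206277,  70.59038313,  68.02747129]), np.float64(0.34992175406545084))
proj scene/top [[267.58341051 197.85731471]] [[250.78077621 184.05547218]]
rack near edge [[500.77163241 -41.95783723  30.        ]
 [424.07855705 280.14187569  30.        ]] 103.39294680010335
rack far edge [[576.00156619 -25.468906    30.        ]
 [494.60982661 316.05895501  30.        ]] 103.40449680834716
ballA (array([541.59364146, -70.98961599, 196.56219985]), np.float64(0.1638833008012315))
cross [[ 536.23862232 -155.94597321    8.        ]] [[ 536.19436507 -155.64376252    8.        ]]
```

Run:
```python
from h import *
go([523.6,28.1,160],103.4);go([523.6,28.1,94],103.4)
```

```text
shift cm [10.15 -1.35 -0.39] yaw opts [np.float64(-0.04), np.float64(179.96)] heading now 103.36 q [ 0.056  0.134 -0.205  1.232  0.    -0.177] open 0.996 t 2.55
shift cm [16.75 -1.35 -0.39] yaw opts [np.float64(-0.04), np.float64(179.96)] heading now 103.36 q [ 0.056  0.134 -0.205  1.232  0.    -0.177] open 0.996 t 2.55
```

jog_arm --commands '[{"linear": [4, -1.3, -0.4], "yaw": 0}, {"linear": [8, -1.3, -0.4], "yaw": 0}, {"linear": [10, -1.3, -0.4], "yaw": 0}, {"linear": [12, -1.3, -0.4], "yaw": 0}, {"linear": [14, -1.3, -0.4], "yaw": 0}, {"linear": [15.5, -1.3, -0.4], "yaw": 0}, {"linear": [16.7, -1.3, -0.4], "yaw": 0}, {"linear": [16.7, -1.3, -0.4], "yaw": 0}, {"linear": [16.7, -1.3, -0.4], "yaw": 0}]'

```text
clock: 3.45
tool_pos: [524.0, 27.3, 94.8]
ee_rot: [-1.797, 1.571, 0.006]
contact_force: [-0.7, -0.2, -0.8]
opening: 0.998
```

Run:
```python
from h import *
go([523.6,28.1,94],103.4);print(pose()[0]);take('wrist','w3')
```

```text
shift cm [0.08 0.02 0.09] yaw opts [np.float64(-0.1), np.float64(179.9)] heading now 103.3 q [ 0.052  0.271 -0.433  0.867 -0.    -0.18 ] open 0.998 t 3.45
[524.04082007  27.28309173  94.7927553 ]
```

View pics/w3.png

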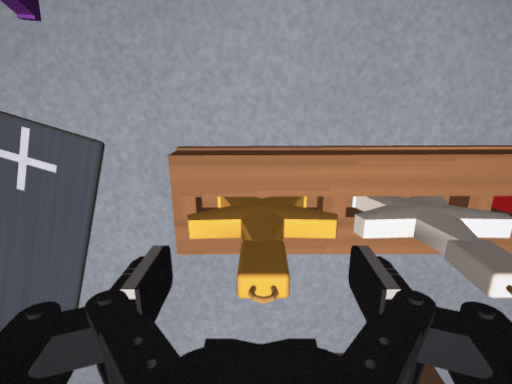

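The tab (263,270) is centred between the pads, so I close gently. The grip is across the tab's width, so the star can be pivoted afterwards.

jog_arm --commands '[{"linear": [0, 0, 0], "yaw": 0}, {"linear": [0, 0, 0], "yaw": 0}, {"linear": [0, 0, 0], "yaw": 0}, {"linear": [0, 0, 0], "yaw": 0}, {"linear": [0, 0, 0], "yaw": 0}, {"linear": [0, 0, 0], "yaw": 0}, {"linear": [0, 0, 0], "yaw": 0}, {"linear": [0, 0, 0], "yaw": 0}, {"linear": [0, 0, 0], "yaw": 0}, {"linear": [0, 0, 0], "yaw": 0}]' --grip 255 --force 25

```text
clock: 4.5
tool_pos: [524.1, 27.2, 94.4]
ee_rot: [-1.827, 1.571, -0.024]
contact_force: [-1.2, 0.9, 1.6]
opening: 0.256
```

Run:
```python
from h import *
p,M,o=pose();print(p,o['opening']*85,o['contact_force']);take('wrist','w4')
```

```text
[524.13218012  27.21231181  94.35741775] 21.726537612021144 [-1.19089555  0.86098943  1.55651649]
```

View pics/w4.png

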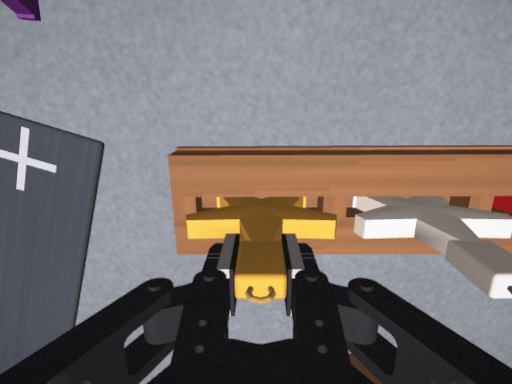

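Gripped at 21.7 mm, as expected for the tab's width. The jog interface cannot pitch the tool. So I lift the star 10 mm, which leaves its foot in the slot, and then move the tool about 35 mm toward the robot. The slot edge should pivot the star about 20° in the grip.

jog_arm --commands '[{"linear": [-0.5, 0, 0], "yaw": 0}, {"linear": [-1.0, 0, 0], "yaw": 0}, {"linear": [-1.0, 0.4, 0], "yaw": 0}, {"linear": [-1.0, 0.8, 0], "yaw": 0}, {"linear": [-1.0, 1.2, 0], "yaw": 0}, {"linear": [-1.0, 1.6, 0], "yaw": 0}, {"linear": [-1.0, 2.0, 0], "yaw": 0}, {"linear": [-1.0, 2.4, 0], "yaw": 0}, {"linear": [-1.0, 2.8, 0], "yaw": 0}, {"linear": [-1.0, 3.2, 0], "yaw": 0}, {"linear": [-1.0, 3.6, 0], "yaw": 0}, {"linear": [-1.0, 3.6, 0], "yaw": 0}]'

```text
clock: 5.75
tool_pos: [488.2, 18.7, 104.3]
ee_rot: [1.743, 1.57, -2.738]
contact_force: [2.5, 0.6, 0.1]
opening: 0.248
```

Run:
```python
from h import *
p,M,o=pose();print(p,o['opening']*85,o['contact_force'],o['ft_torque']);take('wrist','w5');S,im,d=take('scene','s5')
cv2.imwrite('pics/s5c.png',cv2.resize(im[130:270,180:340],None,fx=4,fy=4,interpolation=cv2.INTER_CUBIC))
```

```text
[488.24089745  18.68361228 104.27591367] 21.093125033421693 [2.45417371 0.58626753 0.11592779] [ 0.09152959 -0.49428981  0.04091407]
```

View pics/w5.png

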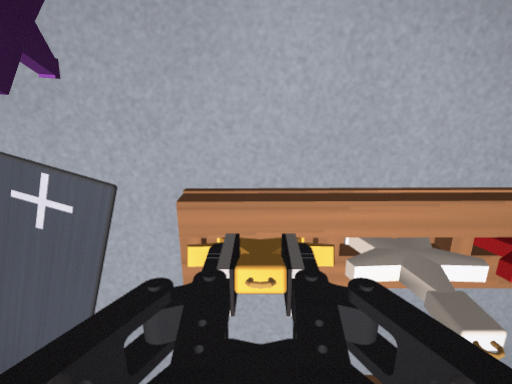

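View pics/s5c.png

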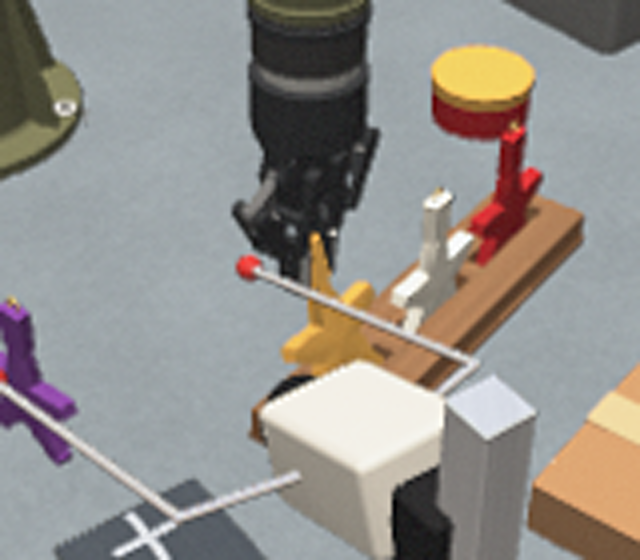

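The star now leans toward the robot. I'll lift clear and measure the tilt.

jog_arm --commands '[{"linear": [-1, 0, 0], "yaw": 0}, {"linear": [-2.5, 0, 0], "yaw": 0}, {"linear": [-5, 0, 0], "yaw": 0}, {"linear": [-8, 0, 0], "yaw": 0}, {"linear": [-11, 0, 0], "yaw": 0}, {"linear": [-14, 0, 0], "yaw": 0}, {"linear": [-16, 0, 0], "yaw": 0}, {"linear": [-16, 0, 0], "yaw": 0}, {"linear": [-16, 0, 0], "yaw": 0}]'

```text
clock: 6.75
tool_pos: [488.6, 18.9, 264.1]
ee_rot: [1.576, 1.57, -2.904]
contact_force: [0.2, -0.3, -1.6]
opening: 0.257
```

Run:
```python
from h import *
p,M,o=pose();print(p,o['opening']*85,o['contact_force'],o['ft_torque']);W,wi,wd=take('wrist','w6');S,im,d=take('scene','s6')
hsv=cv2.cvtColor(im,cv2.COLOR_BGR2HSV);m=cv2.inRange(hsv,(15,110,60),(35,255,255))
print(cv2.connectedComponentsWithStats(m)[2].tolist()[1:40])
cv2.imwrite('pics/s6c.png',cv2.resize(im[110:250,200:360],None,fx=5,fy=5,interpolation=cv2.INTER_CUBIC)[:600,:800])
cv2.imwrite('pics/w6c.png',cv2.resize(wi[170:320,160:360],None,fx=4,fy=4,interpolation=cv2.INTER_CUBIC))
```

```text
[488.57000769  18.86891241 264.09441311] 21.839106859796388 [ 0.23571771 -0.2945947  -1.64503935] [-0.02805374 -0.03773188  0.04851691]
[[0, 0, 3, 2, 3], [5, 0, 3, 2, 3], [10, 0, 2, 1, 2], [460, 1, 1, 1, 1], [463, 1, 2, 1, 2], [468, 0, 1, 1, 1], [470, 0, 1, 2, 2], [493, 0, 2, 2, 2], [503, 0, 1, 1, 1], [506, 0, 1, 1, 1], [509, 0, 2, 2, 2], [1, 3, 2, 2, 2], [5, 2, 5, 3, 7], [11, 3, 1, 1, 1], [13, 2, 2, 3, 4], [31, 3, 3, 5, 8], [466, 2, 1, 1, 1], [499, 2, 3, 2, 3], [506, 2, 2, 1, 2], [509, 3, 2, 1, 2], [1, 5, 3, 4, 6], [5, 6, 1, 1, 1], [13, 6, 2, 4, 5], [29, 7, 1, 1, 1], [0, 9, 2, 2, 2], [4, 9, 1, 1, 1], [6, 8, 4, 3, 6], [11, 8, 1, 1, 1], [4, 11, 1, 1, 1], [238, 27, 1, 1, 1], [280, 27, 4, 5, 11], [162, 29, 1, 3, 3], [237, 31, 1, 1, 1], [237, 33, 1, 1, 1], [277, 33, 1, 1, 1], [281, 33, 1, 1, 1], [153, 34, 2, 2, 3], [275, 35, 3, 3, 4], [239, 37, 1, 1, 1]]
```

View pics/w6c.png

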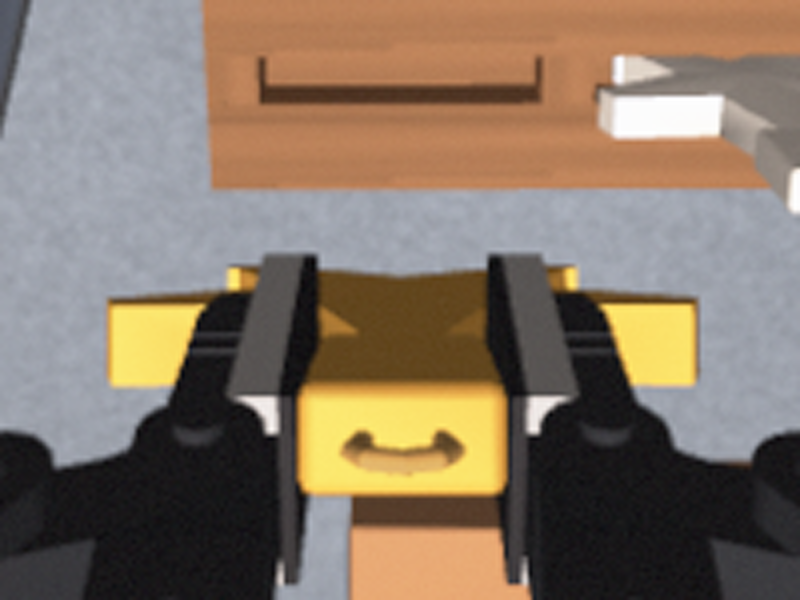

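View pics/s6c.png

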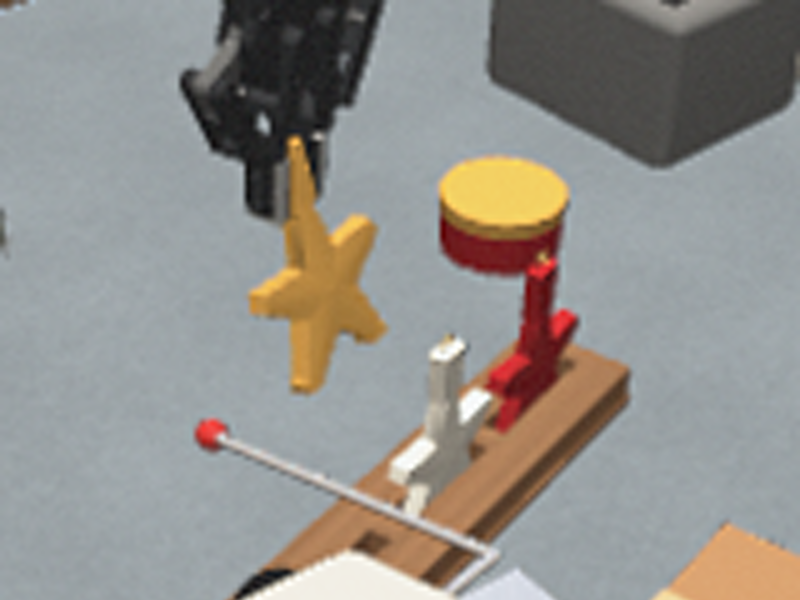

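The wrist view shows the tab top at about (260,280) in full-frame pixels and the arm tops either side at row 256. The scene view shows the star hanging free and leaning. I'll work out the tilt from depth, comparing the upright star with the held one.

```bash
cat >> h.py <<'E'
def feats(tag,show=True):
    """gold pieces in wrist picture: top faces are bright gold"""
    P,im,d=load(tag);hsv=cv2.cvtColor(im,cv2.COLOR_BGR2HSV)
    m=cv2.inRange(hsv,(15,120,170),(32,255,255))
    n,l,s,c=cv2.connectedComponentsWithStats(m)
    out=[]
    for j in range(1,n):
        if s[j][4]<60: continue
        k=cv2.erode((l==j).astype(np.uint8),np.ones((3,3)))
        v,u=np.where((k>0)&(d>0))
        if len(u)<8: continue
        X=deproj(P,np.c_[u,v],d[v,u]);q=X.mean(0);w=np.linalg.svd(X-q)[2][2];w*=np.sign(w[2])
        out.append((s[j].tolist(),q,w))
        if show:print(tag,s[j].tolist(),'mean3d',q.round(1),'normal',w.round(3),'n',len(u))
    return out
def backface(tag,box):
    P,im,d=load(tag);hsv=cv2.cvtColor(im,cv2.COLOR_BGR2HSV)
    m=cv2.inRange(hsv,(15,120,30),(35,255,140));a,b,c,e=box
    k=np.zeros_like(m);k[b:e,a:c]=m[b:e,a:c];k=cv2.erode(k,np.ones((3,3)))
    v,u=np.where((k>0)&(d>0));X=deproj(P,np.c_[u,v],d[v,u]);return X,np.c_[u,v]
E
python3 - <<'E'
from h import *
for t in('w2','w3','w6'):feats(t)
E
```

```text
w2 [217, 176, 30, 11, 319] mean3d [ 5.312e+02 -5.000e-01  6.890e+01] normal [0.006 0.04  0.999] n 240
w2 [268, 176, 29, 11, 308] mean3d [517.9  55.6  68.9] normal [ 0.033 -0.051  0.998] n 231
w2 [245, 191, 23, 11, 242] mean3d [522.9  27.3 130. ] normal [-0.923 -0.239  0.302] n 151
w3 [217, 196, 13, 12, 103] mean3d [531.5  -2.4  17.9] normal [ 0.22  -0.881  0.419] n 56
w3 [187, 219, 55, 21, 1034] mean3d [ 5.308e+02 -2.000e-01  6.900e+01] normal [-0.009  0.051  0.999] n 880
w3 [284, 219, 53, 20, 1025] mean3d [517.3  55.8  69. ] normal [ 0.03  -0.046  0.999] n 879
w3 [237, 274, 52, 29, 1160] mean3d [522.6  27.2 129.4] normal [-0.063 -0.011  0.998] n 889
w6 [187, 246, 24, 20, 403] mean3d [513.2 -15.7 241.7] normal [-0.341 -0.03   0.939] n 318
w6 [310, 246, 24, 20, 398] mean3d [495.5  59.4 241.6] normal [-0.308 -0.146  0.94 ] n 315
w6 [235, 266, 52, 28, 1328] mean3d [485.1  17.2 298.4] normal [-0.338 -0.08   0.938] n 1076
```

Run:
```python
from h import *
for t in('w3','w6'):
    P,im,d=load(t);F=feats(t,False)
    b=(170,180,350,310)
    hsv=cv2.cvtColor(im,cv2.COLOR_BGR2HSV)
    for s,q,w in F:
        if s[1]<200: continue
        u0,v0,wd,h,_=s
        cols=range(u0+5,u0+min(wd,24)-4)
        if 230<u0<250: cols=list(range(u0+8,u0+14))+list(range(u0+wd-14,u0+wd-8))
        # subpixel top/bottom edges on column-mean value profile
        prof=im[v0-8:v0+h+8,list(cols)].astype(float).mean(1)[:,2]
        g=np.gradient(prof);print(t,s,'grad',[(v0-8+i,int(g[i])) for i in range(len(g)) if abs(g[i])>12])
X,uv=backface('w6',(240,230,290,265));print(len(X))
q=X.mean(0);w=np.linalg.svd(X-q)[2][2];print(q,w,np.degrees(np.arcsin(abs(w[2]))))
```

```text
w3 [187, 219, 55, 21, 1034] grad [(219, 57), (220, 58), (238, -32), (239, -28)]
w3 [284, 219, 53, 20, 1025] grad [(218, 55), (219, 63), (237, -33), (238, -29)]
w3 [237, 274, 52, 29, 1160] grad [(272, 18), (273, 36), (274, 39), (275, 24), (288, -12), (289, -12), (297, -20), (298, -38), (299, -17)]
w6 [187, 246, 24, 20, 403] grad [(243, -25), (244, -19), (245, 52), (246, 74), (247, 18), (265, -17), (266, -35), (267, -27), (271, -13), (272, -16), (273, -16)]
w6 [310, 246, 24, 20, 398] grad [(242, -15), (243, -26), (244, -14), (245, 67), (246, 76), (265, -22), (266, -43), (267, -25), (271, -13), (272, -14), (273, -13)]
w6 [235, 266, 52, 28, 1328] grad [(264, 18), (265, 40), (266, 39), (267, 25), (268, 15), (279, -21), (280, -19), (283, 15), (284, 16), (285, 12), (292, -20), (293, -61), (294, -46), (301, 16)]
910
[491.42712449  19.68332812 261.07510269] [-0.9272427  -0.20202128 -0.31529093] 18.37837784058714
```

Run:
```python
from h import *
D={'w3':[(214.5,219.5,238.5,69),(310.5,218.6,237.5,69),(263,273.7,298,129.4)],
   'w6':[(199,245.8,266.2,241.65),(322,245.5,266.0,241.65),(260.5,265.8,293.3,298.4)]}
for t,L in D.items():
    P,im,d=load(t);c=[]
    for u,a,b,z in L:
        # near/far edges with depth read inside the face
        va=int(round(a))+2;vb=int(round(b))-3;ui=int(u)
        cols=slice(ui-3,ui+4) if u<250 or u>270 else slice(ui-18,ui-11)
        da=np.median(d[va,cols]);db=np.median(d[vb,cols])
        s=(db-da)/(vb-va)
        e=deproj(P,[(u,a),(u,b)],[da+s*(a-va),db+s*(b-vb)])
        print(t,e.round(1).tolist(),'w',np.linalg.norm(e[1]-e[0]).round(1),'tilt',np.degrees(np.arctan2(e[1,2]-e[0,2],np.linalg.norm(e[1,:2]-e[0,:2]))).round(1));c.append(e.mean(0))
    v=c[2]-(c[0]+c[1])/2;f=np.array([np.cos(np.radians(13.4)),np.sin(np.radians(13.4)),0])
    print(t,v.round(1),'tilt fwd',np.degrees(np.arctan2(-v@f,v[2])).round(2),'mid arm',((c[0]+c[1])/2).round(1),'roll',np.degrees(np.arctan2((c[1]-c[0])[2],np.linalg.norm(c[1]-c[0]))))
```

```text
w3 [[525.0, -1.2, 68.9], [537.1, 1.2, 69.2]] w 12.3 tilt 1.1
w3 [[511.3, 54.5, 68.8], [523.2, 57.9, 68.7]] w 12.4 tilt -0.6
w3 [[517.9, 26.3, 128.8], [528.0, 28.7, 130.5]] w 10.5 tilt 9.3
w3 [-1.2 -0.6 60.8] tilt fwd 1.19 mid arm [524.1  28.1  68.9] roll -0.3423242193378788
w6 [[507.9, -15.5, 239.8], [519.0, -12.7, 244.1]] w 12.2 tilt 20.6
w6 [[490.9, 57.6, 238.8], [501.6, 59.7, 244.2]] w 12.2 tilt 26.2
w6 [[480.8, 16.5, 295.3], [490.3, 18.7, 300.2]] w 10.9 tilt 26.6
w6 [-19.3  -4.7  56. ] tilt fwd 19.48 mid arm [504.8  22.3 241.7] roll -0.2832303494722987
```

Run:
```python
from h import *
def bf(t,box):
    X,uv=backface(t,box);f=np.array([np.cos(np.radians(13.4)),np.sin(np.radians(13.4)),0])
    A=np.c_[X[:,2],X@np.array([-f[1],f[0],0]),np.ones(len(X))]
    y=X@f
    k=np.ones(len(y),bool)
    for _ in range(5):
        c=np.linalg.lstsq(A[k],y[k],rcond=None)[0];r=y-A@c;k=abs(r)<2.5*r[k].std()
    print(t,len(X),k.sum(),'tilt',np.degrees(np.arctan(-c[0])).round(2),'z',X[:,2].min().round(),X[:,2].max().round(),'rms',r[k].std().round(2),
       [(int(z),(y[(abs(X[:,2]-z)<3)].mean()).round(1)) for z in np.arange(X[:,2].min(),X[:,2].max(),6)])
bf('w3',(240,240,290,268));bf('w3',(225,205,300,268));bf('w6',(240,230,290,265));bf('w6',(240,250,290,265))
```

```text
w3 1108 1079 tilt 0.28 z 98.0 124.0 rms 0.28 [(97, np.float64(510.1)), (103, np.float64(510.1)), (109, np.float64(510.1)), (115, np.float64(510.1)), (121, np.float64(510.0))]
w3 2765 2652 tilt -1.09 z 45.0 124.0 rms 0.37 [(45, np.float64(509.6)), (51, np.float64(508.8)), (57, np.float64(508.8)), (63, np.float64(509.3)), (69, np.float64(509.4)), (75, np.float64(510.3)), (81, np.float64(510.2)), (87, np.float64(510.0)), (93, np.float64(509.9)), (99, np.float64(510.0)), (105, np.float64(510.1)), (111, np.float64(510.1)), (117, np.float64(510.1)), (123, np.float64(510.0))]
w6 910 867 tilt 18.3 z 212.0 294.0 rms 0.27 [(212, np.float64(498.8)), (218, np.float64(496.5)), (224, np.float64(494.1)), (230, np.float64(492.6)), (236, np.float64(490.8)), (242, np.float64(489.0)), (248, np.float64(487.2)), (254, np.float64(485.1)), (260, np.float64(483.0)), (266, np.float64(481.1)), (272, np.float64(479.0)), (278, np.float64(476.9)), (284, np.float64(474.8)), (290, np.float64(472.7))]
w6 498 469 tilt 19.24 z 244.0 294.0 rms 0.12 [(243, np.float64(492.0)), (249, np.float64(489.2)), (255, np.float64(485.7)), (261, np.float64(482.3)), (267, np.float64(480.4)), (273, np.float64(478.3)), (279, np.float64(476.4)), (285, np.float64(474.2)), (291, np.float64(472.3))]
```

The tab-face fit gives a tilt of 19.0°, and the other fits give 18.3 to 19.4°, close to the required 20°. I'll firm up the grip and carry the star on the robot side of the balls to a standoff in front of the view, turned to the camera's heading.

Run:
```python
from h import *
go([455,-150,264],85.9)
```

```text
shift cm [ -0.1    7.09 -15.68] yaw opts [np.float64(17.39), np.float64(-162.61)] heading now 103.29 q [ 0.039  0.094 -0.248  1.232 -0.    -0.193] open 0.255 t 6.85
```

jog_arm --commands '[{"linear": [0, 3, -2], "yaw": 0}, {"linear": [0, 5, -4], "yaw": 3}, {"linear": [0, 7, -7], "yaw": 6}, {"linear": [0, 7, -10], "yaw": 10}, {"linear": [0, 7, -13], "yaw": 14}, {"linear": [0, 7, -15], "yaw": 17}, {"linear": [0, 7.1, -15.7], "yaw": 17.4}, {"linear": [0, 7.1, -15.7], "yaw": 17.4}, {"linear": [0, 7.1, -15.7], "yaw": 17.4}, {"linear": [0, 7.1, -15.7], "yaw": 17.4}]' --force 45

```text
clock: 7.85
tool_pos: [455.7, -149.2, 264.0]
ee_rot: [0.952, 1.57, 2.453]
contact_force: [-0.1, -0.0, -1.0]
opening: 0.247
```

Run:
```python
from h import *
print(pose()[0],pose()[1].round(3));P,im,d=take('wrist','w7');take('top','t7')
hsv=cv2.cvtColor(im,cv2.COLOR_BGR2HSV);m=cv2.inRange(hsv,(0,150,70),(6,255,255))|cv2.inRange(hsv,(174,150,70),(180,255,255))
n,l,s,c=cv2.connectedComponentsWithStats(m);print([(s[j].tolist(),c[j].round(1).tolist()) for j in range(1,n) if s[j][4]>20])
feats('w7')
```

```text
[ 455.67978427 -149.21984019  264.04857144] [[-0.001 -0.998  0.07 ]
 [ 0.001  0.07   0.998]
 [-1.     0.001  0.   ]]
[]
w7 [0, 214, 12, 57, 460] mean3d [ 551.  -521.9   13.5] normal [-0.269 -0.908  0.322] n 381
w7 [187, 246, 24, 20, 410] mean3d [ 469.2 -189.2  241.5] normal [-0.297  0.058  0.953] n 325
w7 [310, 246, 24, 20, 403] mean3d [ 474.6 -112.4  241.6] normal [-0.345  0.001  0.939] n 319
w7 [235, 266, 51, 28, 1267] mean3d [ 452.3 -149.6  298.4] normal [-0.343  0.018  0.939] n 1021
```

View pics/w7.png

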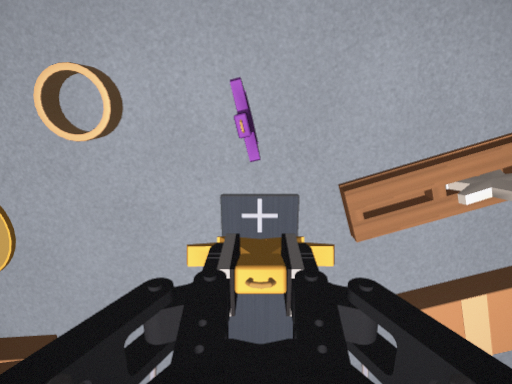

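Run:
```python
from h import *
P,im,d=load('w7')
print('cross',onz(P,(259.5,215.3),8))
g=cv2.cvtColor(im,cv2.COLOR_BGR2GRAY).astype(float)
for side,(a,b) in {'L':(210,232),'R':(288,308)}.items():
    pts=[]
    for v in range(198,240,2):
        r=np.abs(np.gradient(cv2.GaussianBlur(g[v-1:v+2],(5,3),0)[1]))[a:b];pts.append((a+np.sum(np.arange(b-a)*r**4)/np.sum(r**4),v))
    X=onz(P,pts,8);vx,vy,x0,y0=cv2.fitLine(X[:,:2].astype(np.float32),cv2.DIST_HUBER,0,.01,.01).ravel();print(side,np.degrees(np.arctan2(vy*np.sign(vx),abs(vx))),X[0],X[-1])
for u,v in((245,215),(275,215)):pass
# cross bar centroid along white
hsv=cv2.cvtColor(im,cv2.COLOR_BGR2HSV);m=cv2.inRange(hsv,(0,0,170),(180,40,255));k=np.zeros_like(m);k[195:235,235:285]=m[195:235,235:285]
v,u=np.where(k>0);print(u.min(),u.max(),v.min(),v.max(),u.mean(),v.mean())
# ball direction & camera head from top t7
T,ti,td=load('t7');h=cv2.cvtColor(ti,cv2.COLOR_BGR2HSV);m=cv2.inRange(h,(0,150,70),(6,255,255))
n,l,s,c=cv2.connectedComponentsWithStats(m);print([c[j].round(1).tolist() for j in range(1,n) if 260<c[j][0]<380])
# star tilt
def bf(t,box,hd):
    X,uv=backface(t,box);f=np.array([np.cos(hd),np.sin(hd),0]);A=np.c_[X[:,2],X@np.array([-f[1],f[0],0]),np.ones(len(X))];y=X@f;k=np.ones(len(y),bool)
    for _ in range(5):
        c=np.linalg.lstsq(A[k],y[k],rcond=None)[0];r=y-A@c;k=abs(r)<2.5*r[k].std()
    print('tilt',np.degrees(np.arctan(-c[0])),'face yaw',np.degrees(hd-np.arctan(c[1])))
bf('w7',(240,250,290,265),np.radians(-4.1));bf('w7',(240,230,290,265),np.radians(-4.1))
```

```text
cross [[ 536.3969163 -155.900801     8.       ]]
L -4.189585 [ 507.04327167 -209.02364784    8.        ] [ 567.28481319 -215.40245247    8.        ]
R -3.9971955 [514.67824823 -99.72873013   8.        ] [575.42152692 -99.2254932    8.        ]
242 277 199 231 259.41444866920153 215.1787072243346
[[286.8, 172.5]]
tilt 19.223881689840198 face yaw -3.8962766366973183
tilt 18.261838944359894 face yaw -3.982296568931297
```

Everything agrees: the view is at (535.9, −155.9, 196.3) with heading −4.1°. The star's middle is now at (478.3, −151.4, 223.7), its face heading is −3.9° and its tilt about 19°. The shift needed is 57.6 mm forward, −4.5 mm in y and 27.4 mm down.

jog_arm --commands '[{"linear": [0.5, -1, 0], "yaw": 0}, {"linear": [1, -2, 0], "yaw": 0}, {"linear": [1.4, -3, 0], "yaw": 0}, {"linear": [1.9, -4, 0], "yaw": 0}, {"linear": [2.4, -5, 0], "yaw": 0}, {"linear": [2.7, -5.6, 0], "yaw": 0}, {"linear": [2.75, -5.8, 0], "yaw": 0}, {"linear": [2.75, -5.8, 0], "yaw": 0}, {"linear": [2.75, -5.8, 0], "yaw": 0}, {"linear": [2.75, -5.8, 0], "yaw": 0}]'

```text
clock: 8.95
tool_pos: [513.7, -154.4, 237.1]
ee_rot: [-1.938, 1.57, -0.439]
contact_force: [-0.3, 0.6, 0.1]
opening: 0.248
```

Run:
```python
from h import *
p,M,o=pose();print(p,o['contact_force'],o['opening']*85);take('wrist','w8');S,im,d=take('scene','s8');T,ti,td=take('top','t8')
feats('w8')
cv2.imwrite('pics/s8c.png',cv2.resize(im[150:290,150:310],None,fx=5,fy=5,interpolation=cv2.INTER_CUBIC)[:600])
# known mid, projected into scene
print('view in scene',proj(S,[535.9,-155.9,196.3]))
hsv=cv2.cvtColor(im,cv2.COLOR_BGR2HSV);m=cv2.inRange(hsv,(0,150,70),(6,255,255));n,l,s,c=cv2.connectedComponentsWithStats(m);print([c[j].round(1).tolist() for j in range(1,n) if 160<c[j][0]<260 and 180<c[j][1]<240])
```

```text
[ 513.70091151 -154.40181665  237.13836072] [-0.2810951   0.64610511  0.1319427 ] 21.11356396210514
w8 [187, 246, 24, 20, 410] mean3d [ 527.2 -194.4  214.6] normal [-0.33   0.058  0.942] n 326
w8 [310, 246, 24, 20, 403] mean3d [ 532.7 -117.6  214.6] normal [-0.311 -0.029  0.95 ] n 318
w8 [235, 266, 51, 28, 1313] mean3d [ 510.1 -154.8  271.4] normal [-0.354  0.021  0.935] n 1067
view in scene [[211.37508698 210.23892908]]
[[241.2, 195.9], [177.1, 224.2]]
```

View pics/s8c.png

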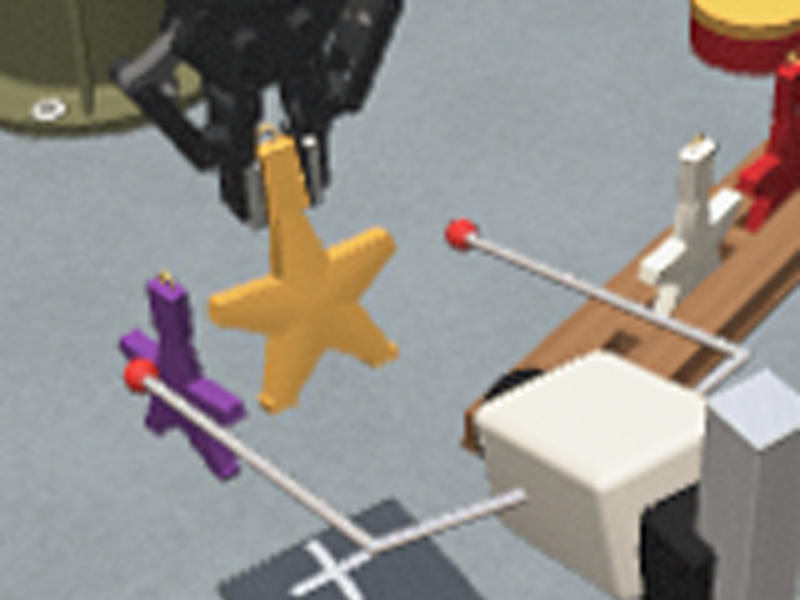

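View pics/w8.png

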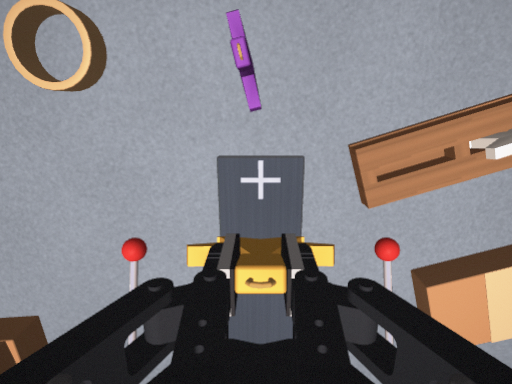

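The wrist view shows the star between both red balls, at (134,250) and (387,249). I'll check against the balls with depth from the wrist and scene cameras.

Run:
```python
from h import *
P,im,d=load('w8');S,si,sd=load('s8')
def balls(P,im,d,box):
    h=cv2.cvtColor(im,cv2.COLOR_BGR2HSV);m=cv2.inRange(h,(0,120,50),(8,255,255))|cv2.inRange(h,(172,120,50),(180,255,255))
    k=np.zeros_like(m);a,b,c,e=box;k[b:e,a:c]=m[b:e,a:c]
    n,l,s,c=cv2.connectedComponentsWithStats(k);r=[]
    for j in range(1,n):
        if s[j][4]>15:
            x=c[j];o,rd=ray(P,[x]);u=rd[0]/np.linalg.norm(rd[0])
            dd=d[int(round(x[1])),int(round(x[0]))]
            C=o+rd[0]*dd+8*u;r.append(C);print(s[j].tolist(),x.round(1),C.round(1))
    return r
print('wrist');r=balls(P,im,d,(110,230,410,265));m1=(r[0]+r[1])/2;dl=r[0]-r[1];print('mid',m1.round(1),'sep',np.linalg.norm(dl).round(1),'yaw x',np.degrees(np.arctan2(-dl[0]*np.sign(dl[1]),abs(dl[1]))).round(2))
print('scene');r=balls(S,si,sd,(165,180,255,235));m2=(r[0]+r[1])/2;print('mid',m2.round(1),'sep',np.linalg.norm(r[0]-r[1]).round(1))
# two-view wrist? ray tri between scene & wrist per ball
h=cv2.cvtColor(si,cv2.COLOR_BGR2HSV);m=cv2.inRange(h,(14,110,60),(35,255,255));m[:165]=0;m[:,:188]=0;m[:,234:]=0;m[236:]=0
n,l,s,c=cv2.connectedComponentsWithStats(m);j=1+np.argmax(s[1:,4]);print(s[j])
k=cv2.erode((l==j).astype(np.uint8),np.ones((3,3)));v,u=np.where((k>0)&(sd>0));X=deproj(S,np.c_[u,v],sd[v,u])
g=np.ones(len(X),bool)
for _ in range(8):
    q=X[g].mean(0);w=np.linalg.svd(X[g]-q)[2][2];rr=(X-q)@w;g=abs(rr)<max(2*rr[g].std(),1.5)
w*=np.sign(w[0]);print('front face normal',w.round(3),'pitch',np.degrees(np.arcsin(w[2])).round(2),'yaw',np.degrees(np.arctan2(w[1],w[0])).round(2),g.sum(),len(g),rr[g].std().round(2))
# wrist-estimated mid
F=[f for f in feats('w8',False)];arm=(F[0][1]+F[1][1])/2;tab=F[2][1]
t=np.radians(19.2);zz=np.array([-np.sin(t)*.9974,np.sin(t)*.0715,np.cos(t)])
print('mid from arm',(arm-19*zz).round(1),'from tab',(tab-79*zz).round(1))
hub=np.hypot(*(X-np.array([538,-156,196])).T[1:])<5;print('hub front',X[hub].mean(0).round(1))
# hand outline of star lower/arm tips centre in scene: mean of plane contour
```

```text
wrist
[122, 238, 24, 23, 444] [133.6 249.3] [ 530.4 -241.9  194.6]
[375, 238, 25, 23, 453] [386.8 249.1] [541.7 -71.6 196.1]
mid [ 536.1 -156.7  195.4] sep 170.6 yaw x -3.8
scene
[239, 194, 6, 6, 22] [241.3 196. ] [1106.  -492.8  770.1]
[175, 222, 7, 6, 27] [177.3 224.2] [ 527.8 -240.9  197.3]
mid [ 816.9 -366.8  483.7] sep 851.9
[192 177  37  56 868]
front face normal [ 0.938 -0.059  0.342] pitch 20.0 yaw -3.59 515 644 1.01
mid from arm [ 536.2 -156.5  196.7] from tab [ 536.1 -156.6  196.8]
hub front [ 544.8 -156.4  196.9]
```

All checks agree within about 1 mm and 1°. I'll confirm the arm is still, then hand in.

Run:
```python
from h import *
o=get_obs();print(o['tool_pos'],abs(o['qd']).max(),o['opening']*85,o['clock']);print(sign_off())
```

```text
[ 513.78956703 -154.40398961  237.12420684] 0.0028603018785465792 20.87862073660145 9.1
the job is handed in; nothing more can be done
None
```

The gold star is out of the rack and held still at the camera's aim point, tab up and leaning back to face the lens. I handed it in at 9.1 s of the 42 s.

The jog moves cannot pitch the tool, so I gripped the tab across its width. I then lifted the star 10 mm and moved the tool toward the robot, so the slot edge pivoted the star in the grip. I carried it past the balls on the robot side, set down into place and held it with 45 N.

Last checks:
- **Position:** the star's middle measures (536.1, −156.5, 196.7). The midpoint of the balls is (536.1, −156.7, 195.4) by wrist depth, or 196 to 196.5 in height by triangulation.
- **Tilt:** the scene camera gives 20.0°. The wrist fits taken after the pivot gave about 18.3 to 19.4°, so it could be up to about 1.5° short of the required 20°.
- **Heading:** the face measures −3.6° (scene camera) and −3.9° (wrist camera), against −3.8 to −4.1° for the camera. The arm tops were level to about 0.3° before the carry.
- **Surroundings:** the final wrist and scene pictures show the white, red and purple stars, the camera and the balls where they were. I saw no sign of the counter items moving but did not measure them again. The wrist force reading stayed under 3 N at every reading I took.
- **One failed check:** the scene camera gave no usable depth on one ball, so the ball midpoint from that camera was thrown out.

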